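# Throw a roller-door side bolt past its spring catch and prove it locked

### The job

Lock the roller-door side bolt that is screwed to the bench: keep its spring catch pressed down by the long pad with one fingertip while the other fingertip pushes the bolt's upright tab along until the bolt is home in the guide rail, never letting the catch up at the half-way notch. Then take both fingertips off so that the catch springs up into the last notch, push the tab firmly (about 10 N) back the other way to prove that the catch holds it, and leave it locked. Only push (do not pinch the tab), and leave the other things on the bench where they are.

Things in the scene. Friction and masses are not known exactly. Their poses are not given: they have to be found in the camera images.
- door_bolt: fixed piece of aluminium door bottom rail, 125 x 236 mm, 16 mm high, black seal along the edge facing the robot, steel bolt plate on it (top z = 20 mm), guide rail across its +y end. Origin: on the bench below it; x away from the robot (within 0.3 rad), y along the bolt towards the guide rail, z up. 'Frame' below means this frame, mm
- home_slot (a point): middle of the slot, frame (18, 112, 30), that the bolt's nose enters; it is in the guide rail, a box section at frame y = 112..150, x = -75..60, 58 mm high
- bolt_travel (a joint): travel of the notched 16 mm square bar (frame x = 18, top z = 38), m, along +y: starts at 0..0.0035 in the first notch; half-way notch 0.0185..0.0235; last (home) notch 0.037..0.042, 0.042 being the end stop. No spring, friction about 2 N. With the catch up in the home notch it has these 5 mm of play: pushed back, it stops at 0.037 against the tooth
- bolt: the notched bolt bar with its upright steel tab, the part to push: tab 32 mm wide (x), 10 mm thick (y), z = 38..85, rounded top. Origin: middle of the tab, frame (24, -12 + travel, 61); axes as door_bolt. Moves with bolt_travel
- staple_front (a point): top of the staple over the bar at frame y = 60..76, z = 41.5. Another is at y = -53..-39. From y = -50 to 110 nothing is higher than 42 mm but the tab, the catch, and the catch's two pivot ears (x = -22..-6, y = -77..-74 and 40..43, top z = 58)
- catch_angle (a joint): angle of the spring catch, rad: 0 = up, tooth down in a notch; the tooth is clear of the bar above 0.18; 0.38 = pad at its lower stop. Aim for 0.22..0.34. The spring returns it to 0. Pivot along y at frame x = -14, z = 50: pressing the pad on the robot's side lifts the tooth on the other. At 30 mm from the pivot it takes about 3 N to start, 7 N at the stop
- catch_pad (a point): long ribbed steel pad of the catch, pressed from above: frame y = -56..36, x = -61..-25, sloping 0.2 rad with its robot-side edge up when the catch is up. Point: middle of its top face, frame (-43, -10, 58.5) with the catch up, 11 mm lower at the stop; about 5 mm frees the tooth. It does not move along y: the pressing fingertip slides along it as the bolt is pushed
- catch: the spring catch as a whole, a steel rocker; origin on its pivot at frame (-14, 0, 50); axes as door_bolt when the catch is up
- catch_tooth (a point): middle of the catch's tooth, frame (18, -64, 40) with the catch up. Its arm, 12 mm wide (frame y = -70..-58), crosses the bar to x = 27 and rises to z = 62 when the pad is down; keep fingertips at y > -56 there
- bolt_m16: bystander, to be left alone: M16 bolt standing on its head on the rail piece, 81 mm tall; origin at the centre of its underside
- screwdriver_red: bystander, to be left alone: screwdriver with a red handle, 223 x 31 x 29 mm, lying in front of the rail piece; origin at the centre of its underside
- oil_bottle: bystander, to be left alone: white oil bottle with a red spout, 155 mm tall, diameter 59 mm, beyond the guide rail; origin at the centre of its underside
- shaft_coupling: bystander, to be left alone: pale metal shaft coupling, diameter 55 mm, 60 mm tall, beside the rail's other end; origin at the centre of its underside
- tape_measure: bystander, to be left alone: yellow tape measure, 87 x 68 x 36 mm; origin at the centre of its underside

How it is judged:
On the way, in this order (a step that is already met when the one before it is completed fails the run):
1. the bolt passes the half-way notch with the catch held down (value of joint bolt_travel between 0.016 and 0.032 m and value of joint catch_angle above 0.18 rad), for 0.05 s.
2. the bolt is home, the catch has sprung up into the last notch and the fingers are off both (value of joint bolt_travel above 0.036 m and value of joint catch_angle below 0.06 rad and contact force between the fingers and bolt below 0.3 N and contact force between the fingers and catch below 0.3 N), for 0.1 s.
3. the tab is pushed back with at least 4 N and the catch holds the bolt (value of joint bolt_travel between 0.0345 and 0.0385 m and value of joint catch_angle below 0.1 rad and contact force between the fingers and bolt above 4 N), for 0.05 s.
At the end, for the whole second after the job is handed in: the bolt rests in its home notch (travel at least 36 mm of 42) with the catch fully up (under 0.06 rad) and nothing moving (value of joint bolt_travel above 0.036 m and value of joint catch_angle below 0.06 rad and velocity of joint bolt_travel between -0.005 and 0.005 m/s); the robot touches nothing.
It fails at once if the catch is let up half-way along (under 0.10 rad with the bolt between 8 and 33 mm) (value of joint bolt_travel between 0.008 and 0.033 m and value of joint catch_angle below 0.1 rad).
It fails at once if the tab is pinched between the fingers (horizontal distance between the grasp point and bolt below 0.01 m and contact force between the fingers and bolt above 3 N).
It fails at once if another thing on the bench is moved by more than 3 cm (distance of any of bolt_m16, screwdriver_red, oil_bottle, shaft_coupling, tape_measure from where it was at the start of the episode above 0.03 m).
It also fails if it takes over 51 s, if anything falls off the work surface, if the arm or the gripper's body presses on something with over 40 N, if the wrist force passes 120 N, or if a joint passes its speed limit or range.

### The arm

A 6-joint arm with a two-finger parallel gripper is mounted at the origin on the work surface; the furniture and walls round the work are solid. World frame = base frame: x ahead of the robot, y to its left, z up, the work surface at z = 0. Lengths are in m, angles in rad, forces in N, time in s.
With the tool pointing down it reaches from about 0.375 to 0.9 m from the base axis. Payload 3.1 kg.
Tool frame: the origin (TCP) lies at the centre of the arm's flange, where the gripper is bolted on; the fingertips stand 173 mm ahead of it and the grasp point (between the pads) lies 155 mm ahead of it (tip_extent is the distance from the TCP to the fingertips, in m); z points along the fingers, y is the direction in which the jaws open and shut (so a half turn about z gives the same grasp; the last joint's range is limited). The gripper opens to 85 mm and grips with 20 to 120 N. Pads are 22 mm wide; open, the fingers measure 114 mm over their backs; the gripper's body (76 mm by 85 mm) begins 54 mm behind the grasp point. The pads swing forward as they close: fully open they stand 13 mm farther back than shut.
Start: joints at [-1.389, 0.527, 1.433, -0, 1.181, -0.178], TCP at [0.22, -0.585, 0.405] pointing down, gripper open.
Joint ranges: [-3.08, 3.08], [-0.75, 2.2], [0.22, 2.44], [-1.43, 4.57], [0, 2.65], [-2.85, 2.85]. Speed limits (rad/s): [2.79, 2.79, 3.14, 3.14, 3.14, 3.14].

### API

Orientations are given as a unit quaternion [x, y, z, w].
In Python, from station import sense, snapshot, sign_off, tip_extent gives the robot as it stands. The module is installed in compiled form; this text tells all that it offers.
- The arm moves only by the tool servo_tool, never from a script. Its argument "rows" is a list of rows, each a list of 3 entries, a list of its own where there are three numbers: the shift along the tool's x, y, z in mm, then the turn about the tool's z in degrees, then the opening, from -1 (shut) to 1 (fully open), so that 0 is half open. A call has 1 to 8 rows; each row is the pose to reach, as a shift and turn from the pose measured when the call began, along the tool's axes at that moment; what a row does not reach only later rows make up. A row lasts 1/10 s, in which the tool goes at most 50 mm and 8.59 degrees, less where a joint would pass 70% of its speed; a pose out of reach is approached as far as the arm can. A call with a gripper value outside its range is refused whole. The fingers move at their own pace and stop on an object; "force" is the grip in N (left out, the last holds). Time passes only in rows, so rows that repeat a pose let the fingers close. It gives the time, the measured TCP pose, the force and the opening at its end, in the units of the state.
- sense(): the state, without advancing time (a new reading comes with each control period).
- snapshot(name): name is "side" or "top"; returns a dict with "image" (420x560x3 uint8, blue, green, red), "z_map" (420x560 float32, m along the optical axis (not along the pixel's ray), 0 where there is no reading), "vertical_fov" (degrees; the focal length in pixels is half the picture's height over the tangent of half this angle, whatever the lens; pixels are square), "cx", "cy" (the principal point, pixels), "k1" (the pictures are not rectified: a ray, as slopes to the right and down, at radius r is drawn at 1 + k1 r^2 times it, then the intrinsics apply), "cam_to_world" (4x4, takes a point from camera to world coordinates). Camera axes: x right, y down, z forward; pixel columns grow to the right and rows downward; lengths in m; the calibration is good to about 2 mm. A picture is of the moment at which its call begins.
- sign_off(): hands the job in, once; it reports no verdict.
The state is a dict: "t": time; "q": joint angles; "qd": joint speeds; "tau": joint torques, N m; "tcp_pos": TCP position; "tool_rot": TCP orientation; "force": force on the tool from outside, world axes, zero at the start; "ft_torque": the same for the moment, N m; "finger_gap": opening from 0.0 (shut) to 1.0 (fully open).
Only numpy, scipy, OpenCV 4.12 (cv2) and the standard library are available. Lean on these libraries where they do the work, as an engineer would, in place of code of your own. Each camera call takes 0.05 s, during which the arm holds its last target. There are 200 camera calls.

## Working session

There is one attempt and no reset: what is moved stays moved. The work goes in short steps, Python scripts to look and compute and a tool call to move; the robot and the scene stay as the last step left them, time stands still between calls to the robot, and variables do not carry over. Pictures are saved under pics/ and viewed, about 8 in all and at most 12, crops included, and the job is handed in when it is done.

Besides the shell and the picture viewer there is one more tool, called after "Emit:" as a command line: name --argument value ..., lists and objects as JSON in quotes. servo_tool: Moves the arm, as the interface text tells. Its arguments: {"type":"object","properties":{"rows":{"type":"array"},"force":{"type":"number"}},"required":["rows"]}

```bash
mkdir -p pics
cat > h.py <<'E'
import numpy as np, cv2
from station import sense, snapshot, sign_off, tip_extent
def cloud(s):
    im=s["image"];h,w=im.shape[:2];f=h/2/np.tan(np.radians(s["vertical_fov"])/2)
    K=np.array([[f,0,s["cx"]],[0,f,s["cy"]],[0,0,1.]])
    u,v=np.meshgrid(np.arange(w),np.arange(h))
    p=cv2.undistortPoints(np.stack([u,v],-1).reshape(-1,1,2).astype(np.float64),K,np.array([s["k1"],0,0,0.])).reshape(h,w,2)
    z=s["z_map"];P=np.dstack([p[...,0]*z,p[...,1]*z,z])
    T=s["cam_to_world"];W=P@T[:3,:3].T+T[:3,3];W[z==0]=np.nan
    return W
E
python3 - <<'E'
from h import *
print(sense(),tip_extent)
ims=[]
for n in("top","side"):
    s=snapshot(n);cv2.imwrite(f"pics/{n}0.png",s["image"]);np.savez(f"{n}0.npz",im=s["image"],W=cloud(s));print(n,s["cam_to_world"].round(3).tolist(),s["vertical_fov"],s["k1"],(s["z_map"]==0).mean())
E
```

```text
{'t': 0.0, 'q': array([-1.38947643e+00,  5.28466833e-01,  1.43389368e+00,  4.19074025e-05,
        1.18138554e+00, -1.78492862e-01]), 'qd': array([-0.00021851,  0.00171157,  0.00032323,  0.00072325, -0.00041323,
       -0.00057686]), 'tau': array([-6.39396676e-04, -4.42356133e+01, -1.78025401e+01, -3.52345714e-04,
        8.33424594e-03,  1.18461384e-05]), 'tcp_pos': array([ 0.22003605, -0.58462426,  0.40373554]), 'tool_rot': array([ 9.83861306e-01,  1.78929514e-01,  1.78544315e-05, -1.07672469e-03]), 'force': array([ 0.48185833, -0.32068214,  0.32095767]), 'ft_torque': array([-0.04818534, -0.00786534, -0.03784714]), 'finger_gap': 1.0003085960311227} 0.1734
top [[0.006, -0.999, 0.041, 0.413], [-1.0, -0.005, 0.011, 0.12], [-0.011, -0.041, -0.999, 1.052], [0.0, 0.0, 0.0, 1.0]] 51.44353513172388 -0.14116457890568757 0.003979591836734694
side [[0.997, -0.037, 0.072, 0.385], [-0.08, -0.515, 0.853, -0.763], [0.005, -0.856, -0.516, 0.624], [0.0, 0.0, 0.0, 1.0]] 47.15218960482568 -0.1732276665426762 0.014706632653061224
```

View pics/top0.png

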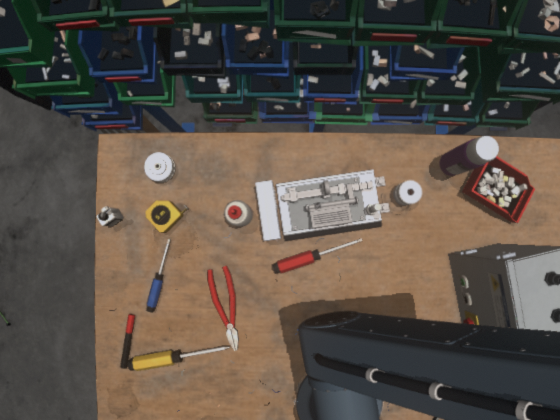

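View pics/side0.png

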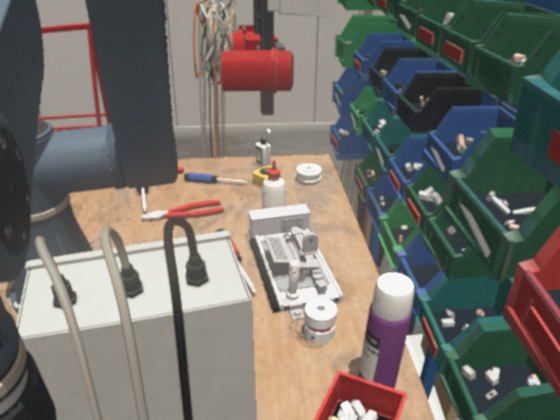

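The top view shows the bolt at columns 255-390, rows 170-240. The guide rail is at left (+y, column ~268), the ribbed pad is near (330,213), and the red screwdriver is below. The side view shows the tab near (307,238) and the M16 bolt near (293,285).

Run:
```python
from h import *
d=np.load("top0.npz");im=d["im"];W=d["W"]
c=im[160:250,245:400];H=W[160:250,245:400,2]
hm=cv2.applyColorMap(np.uint8(np.clip(np.nan_to_num(H)/0.1*255,0,255)),cv2.COLORMAP_JET)
o=np.vstack([cv2.resize(a,None,fx=5,fy=5,interpolation=cv2.INTER_CUBIC if i==0 else 0)for i,a in enumerate((c,hm))])
o=cv2.resize(o,None,fx=.66,fy=.66);cv2.imwrite("pics/c0.png",o);print(o.shape)
# guide rail top
X,Y,Z=W[...,0],W[...,1],W[...,2]
m=np.zeros(Z.shape,bool);m[160:250,245:290]=1
m&=(Z>.050)&(Z<.066)
print(m.sum(),np.median(Z[m]));r=cv2.minAreaRect(W[m][:,:2].astype(np.float32)*1000);print("guide",r)
m=np.zeros(Z.shape,bool);m[165:245,275:385]=1;m&=(Z>.008)&(Z<.03)
print("rail",cv2.minAreaRect(W[m][:,:2].astype(np.float32)*1000))
# tops: tab and others
m=np.zeros(Z.shape,np.uint8);m[165:245,285:392]=1;m&=((Z>.046)).astype(np.uint8)
n,l,st,ce=cv2.connectedComponentsWithStats(m)
for i in range(1,n):
    q=W[l==i]*1000
    if len(q)>3:print(len(q),q.mean(0).round(1),q.min(0).round(),q.max(0).round(),ce[i].round())
s=np.load("side0.npz")["W"];m=(s[...,2]>.074)&(s[...,2]<.09)&(s[...,0]>.4)&(s[...,0]<.6)&(abs(s[...,1])<.17)
n,l,st,ce=cv2.connectedComponentsWithStats(m.astype(np.uint8))
for i in range(1,n):
    q=s[l==i]*1000
    if len(q)>3:print("side",len(q),q.mean(0).round(1),q.min(0).round(),q.max(0).round(),ce[i].round())
```

```text
(594, 512, 3)
1004 0.05835859636606705
guide ((462.56719970703125, 191.3380126953125), (135.49256896972656, 73.72834777832031), 7.742901802062988)
rail ((466.222900390625, 21.157577514648438), (170.47496032714844, 266.2525329589844), 8.758138656616211)
86 [515.6  41.7  76.2] [501.  34.  46.] [532.  48.  87.] [326. 187.]
1100 [463.1  26.7  56.9] [426. -35.  46.] [529.  88.  66.] [332. 211.]
77 [470.4 -68.3  87.5] [463. -79.  50.] [479. -62. 101.] [376. 207.]
side 82 [515.5  37.1  80.1] [502.  31.  74.] [531.  45.  86.] [310. 236.]
side 70 [469.8 -76.2  82.5] [462. -81.  74.] [479. -69.  90.] [293. 270.]
```

View pics/c0.png

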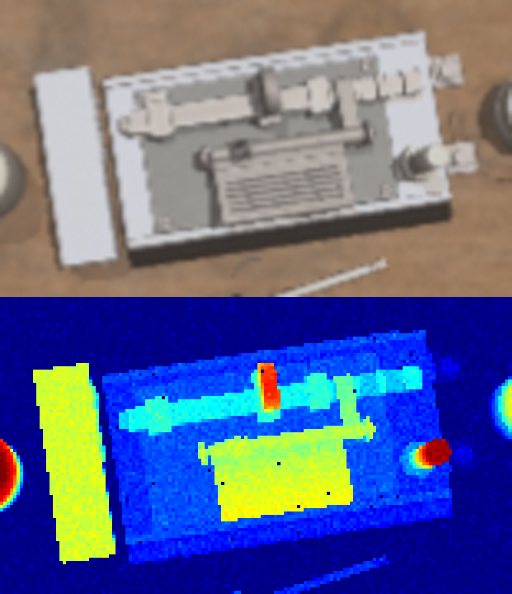

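The crop confirms the layout: the tab is near (267,90) and the pad is at (215-350,150-220). The M16 bolt is at about (430,155) and the guide rail is on the left. Next I'll fit the frame and check the heights along the approach path.

```bash
cat >> h.py <<'E'
def plan(F,fx,fy,ztip,tip=0.1734,yawoff=0):
    """F=(ox,oy,yaw): shift in tool axes [mm], turn [deg] to bring TCP over frame (fx,fy) mm, tool y along +frame x"""
    from scipy.spatial.transform import Rotation as R
    s=sense();r=R.from_quat(s["tool_rot"]).as_matrix();c,n=np.cos(F[2]),np.sin(F[2])
    t=np.array([F[0]+(c*fx-n*fy)/1e3,F[1]+(n*fx+c*fy)/1e3,ztip+tip])
    d=r.T@(t-s["tcp_pos"])*1e3
    cur=np.arctan2(r[1,1],r[0,1]);turn=-np.degrees((F[2]+yawoff-cur+np.pi)%(2*np.pi)-np.pi)
    return t.round(4),d.round(1),round(turn,2)
E
python3 - <<'E'
from h import *
W=np.load("top0.npz")["W"];Z=W[...,2]
def comp(r0,r1,c0,c1,lo,hi):
    m=np.zeros(Z.shape,np.uint8);m[r0:r1,c0:c1]=((Z>lo)&(Z<hi))[r0:r1,c0:c1]
    m=cv2.morphologyEx(m,cv2.MORPH_OPEN,np.ones((3,3)));n,l,st,_=cv2.connectedComponentsWithStats(m)
    return W[l==1+st[1:,4].argmax()][:,:2].astype(np.float32)*1000
g=comp(170,250,250,285,.054,.063);print("guide",len(g),cv2.minAreaRect(g),g.mean(0))
p=comp(195,232,308,355,.050,.068);print("pad",cv2.minAreaRect(p),p.mean(0))
r=cv2.minAreaRect(g)
for S in ("top0","side0"):
    V=np.load(S+".npz")["W"];
    m=(V[...,2]>.070)&(V[...,2]<.09)&(V[...,0]>.49)&(V[...,0]<.55)&(V[...,1]>.0)&(V[...,1]<.08);print(S,"tab",V[m].mean(0),m.sum())
V=np.load("side0.npz")["W"]
m=(V[...,2]>.054)&(V[...,2]<.062)&(V[...,1]>.1)&(V[...,1]<.24)&(V[...,0]>.38)&(V[...,0]<.56)
print("side guide",cv2.minAreaRect(V[m][:,:2].astype(np.float32)*1000),V[m].mean(0))
# clearance along path
for V in (np.load("top0.npz")["W"],V):
  a=np.array([.22,-.585]);b=np.array([.475,0.02]);u=(b-a)/np.linalg.norm(b-a)
  q=V.reshape(-1,3);q=q[np.isfinite(q).all(1)];e=q[:,:2]-a;s=e@u;d=abs(e@np.array([-u[1],u[0]]))
  for k in np.arange(0,.7,.05):
    mm=(s>k)&(s<k+.05)&(d<.08)&(q[:,2]<.23);print(round(k,2),mm.sum(),q[mm,2].max().round(3) if mm.any() else 0,end="; ")
  print()
E
```

```text
guide 965 ((464.99627685546875, 174.70217895507812), (135.33367919921875, 38.10993576049805), 8.924995422363281) [464.75604 174.82918]
pad ((459.4693603515625, 24.204483032226562), (55.169734954833984, 108.03938293457031), 8.407414436340332) [459.0255    29.531115]
top0 tab [0.51616016 0.04095018 0.08095249] 68
side0 tab [0.5158587  0.03671779 0.0780872 ] 109
side guide ((460.38299560546875, 194.50103759765625), (134.66632080078125, 90.13976287841797), 9.41107177734375) [0.46224003 0.17521737 0.05806818]
0.0 0 0; 0.05 0 0; 0.1 0 0; 0.15 3 0.113; 0.2 48 0.226; 0.25 728 0.23; 0.3 2624 0.23; 0.35 1444 0.23; 0.4 1311 0.008; 0.45 1330 0.061; 0.5 1381 0.064; 0.55 1344 0.101; 0.6 1365 0.065; 0.65 1417 0.087; 
0.0 0 0; 0.05 0 0; 0.1 767 0.23; 0.15 3302 0.23; 0.2 4491 0.23; 0.25 0 0; 0.3 503 0.004; 0.35 786 0.003; 0.4 974 0.004; 0.45 1127 0.062; 0.5 1252 0.062; 0.55 1530 0.099; 0.6 1576 0.064; 0.65 1276 0.086;
```

Run:
```python
from h import *
V=np.load("side0.npz")["W"]
for c,r in ((130,270),(196,270),(130,290),(60,290),(240,300),(385,285),(393,330),(180,220),(115,235)):print((c,r),V[r,c].round(3))
F=(.4927,.0464,np.radians(8.92))
print(plan(F,-9.5,-29,.20))
```

```text
(130, 270) [ 0.267 -0.375  0.327]
(196, 270) [ 0.333 -0.364  0.316]
(130, 290) [ 0.264 -0.38   0.305]
(60, 290) [ 0.233 -0.464  0.377]
(240, 300) [ 0.377 -0.392  0.297]
(385, 285) [ 0.571 -0.276  0.207]
(393, 330) [ 0.583 -0.303  0.148]
(180, 220) [ 0.324 -0.377  0.385]
(115, 235) [ 0.262 -0.383  0.375]
(array([0.4878, 0.0163, 0.3734]), array([ 462.2, -468.1,   31.5]), np.float64(-78.3))
```

Run:
```python
from h import *
T=np.load("top0.npz")["W"];V=np.load("side0.npz")["W"]
q=np.vstack([T[235:340,440:].reshape(-1,3),V[210:,20:260].reshape(-1,3)]);q=q[np.isfinite(q).all(1)]
m=(q[:,2]>.05)&(q[:,1]<-.2)&(q[:,1]>-.7)&(q[:,0]<.5);q=q[m]
print(q.min(0),q.max(0))
# coarse max-height grid, rows x, cols y
xs=np.arange(0.05,.5,.05);ys=np.arange(-.7,-.2,.05)
print("y",ys.round(2))
for x in xs:print(round(x,2),[int(1000*(lambda k:k.max() if len(k) else 0)(q[(abs(q[:,0]-x-.025)<.025)&(abs(q[:,1]-y-.025)<.025),2])) for y in ys])
```

```text
[ 0.12571546 -0.60325101  0.05008131] [ 0.38974059 -0.26101824  0.51538287]
y [-0.7  -0.65 -0.6  -0.55 -0.5  -0.45 -0.4  -0.35 -0.3  -0.25]
0.05 [0, 0, 0, 0, 0, 0, 0, 0, 0, 0]
0.1 [0, 0, 0, 0, 0, 296, 296, 301, 0, 0]
0.15 [0, 0, 0, 0, 0, 393, 377, 301, 287, 0]
0.2 [0, 0, 425, 318, 387, 395, 326, 301, 300, 0]
0.25 [0, 404, 515, 316, 381, 395, 393, 299, 304, 0]
0.3 [0, 0, 0, 272, 373, 394, 394, 332, 304, 0]
0.35 [0, 0, 0, 0, 0, 245, 299, 299, 301, 0]
0.4 [0, 0, 0, 0, 0, 0, 0, 0, 0, 0]
0.45 [0, 0, 0, 0, 0, 0, 0, 0, 0, 0]
```

Emit:
servo_tool --rows '[[[0,0,-40],0,1],[[0,0,-80],0,0.22],[[0,0,-120],0,0.22],[[0,0,-160],0,0.22],[[0,0,-200],0,0.22],[[0,0,-230],0,0.22],[[0,0,-230],0,0.22]]' --force 60

```text
t: 0.8
tcp_pos: [0.2201, -0.5849, 0.6394]
tool_rot: [0.984, 0.179, 0.0, 0.004]
force: [0.5, 0.8, -0.1]
finger_gap: 0.61
```

Emit:
servo_tool --rows '[[[34,-34,0],-8,0.22],[[68,-68,0],-16,0.22],[[102,-102,0],-24,0.22],[[136,-136,0],-32,0.22],[[170,-170,0],-40,0.22],[[204,-205,0],-48,0.22],[[236,-238,0],-56,0.22],[[270,-272,0],-64,0.22]]'

```text
t: 1.6
tcp_pos: [0.3772, -0.2333, 0.6353]
tool_rot: [0.738, 0.675, -0.002, 0.002]
force: [1.2, -0.2, 0.2]
finger_gap: 0.609
```

Run:
```python
from h import *
F=(.4927,.0464,np.radians(8.92))
print(plan(F,-9.5,-29,.20))
```

```text
(array([0.4878, 0.0163, 0.3734]), array([260.2,  87.9, 260.3]), np.float64(-14.0))
```

Emit:
servo_tool --rows '[[[45,15,0],-3,0.22],[[90,30,0],-6,0.22],[[135,45,0],-9,0.22],[[180,60,30],-12,0.22],[[222,75,70],-14,0.22],[[260,88,110],-14,0.22],[[260,88,155],-14,0.22],[[260,88,200],-14,0.22]]'

```text
t: 2.4
tcp_pos: [0.4875, 0.0182, 0.439]
tool_rot: [0.649, 0.761, -0.002, 0.002]
force: [-0.4, -1.0, -0.5]
finger_gap: 0.61
```

Emit:
servo_tool --rows '[[[0,0,40],0,0.22],[[0,0,80],0,0.22],[[0,0,120],0,0.22],[[0,0,120],0,0.22]]'

```text
t: 2.8
tcp_pos: [0.4849, 0.0179, 0.3139]
tool_rot: [0.649, 0.761, -0.006, -0.004]
force: [-0.2, 0.8, -0.3]
finger_gap: 0.608
```

Run:
```python
from h import *
F=(.4927,.0464,np.radians(8.92))
print(sense()["tcp_pos"],sense()["finger_gap"]);print(plan(F,-9.5,-29,.10))
c,n=np.cos(F[2]),np.sin(F[2])
s=snapshot("top");t=snapshot("side");a=cv2.resize(s["image"][150:250,260:400],None,fx=4,fy=4,interpolation=2);b=cv2.resize(t["image"][180:320,230:360],None,fx=4,fy=4,interpolation=2)[:560]
o=np.zeros((600,800,3),np.uint8);o[:267,:373]=cv2.resize(a,(373,267));o[:557,380:380+390*1]=cv2.resize(b,(390,420)) if 0 else cv2.resize(b,(390,557)) 
cv2.imwrite("pics/m1.png",o)
for nm,k in(("top",s),("side",t)):
    W=cloud(k)*1000;x,y=W[...,0]-F[0]*1e3,W[...,1]-F[1]*1e3;fx=c*x+n*y;fy=-n*x+c*y;z=W[...,2]
    m=(abs(fx+9.5)<90)&(abs(fy+29)<40)&(z>95)&(z<185)
    for lo,hi in((-80,-12),(-8,60)):
        mm=m&(fx>lo)&(fx<hi)
        if mm.sum()>5:print(nm,mm.sum(),"x",np.percentile(fx[mm],[2,50,98]).round(),"y",np.percentile(fy[mm],[2,50,98]).round(),"z",np.percentile(z[mm],[1,5,98]).round())
    m=(abs(fx-24)<20)&(abs(fy+10)<16)&(z>70)&(z<90);print("tab",m.sum(),fx[m].mean(),fy[m].mean())
```

```text
[0.4849206  0.01785523 0.31388853] 0.6077160003315611
(array([0.4878, 0.0163, 0.2734]), array([-2. ,  3.2, 40.5]), np.float64(0.17))
tab 0 nan nan
side 146 x [-52. -45. -38.] y [-40. -36. -21.] z [151. 153. 184.]
side 162 x [14. 16. 28.] y [-40. -34. -16.] z [148. 151. 184.]
tab 105 21.088317459061315 -12.868700450849545<stdin>:14: RuntimeWarning: Mean of empty slice.
  ret = ret.dtype.type(ret / rcount)
```

View pics/m1.png

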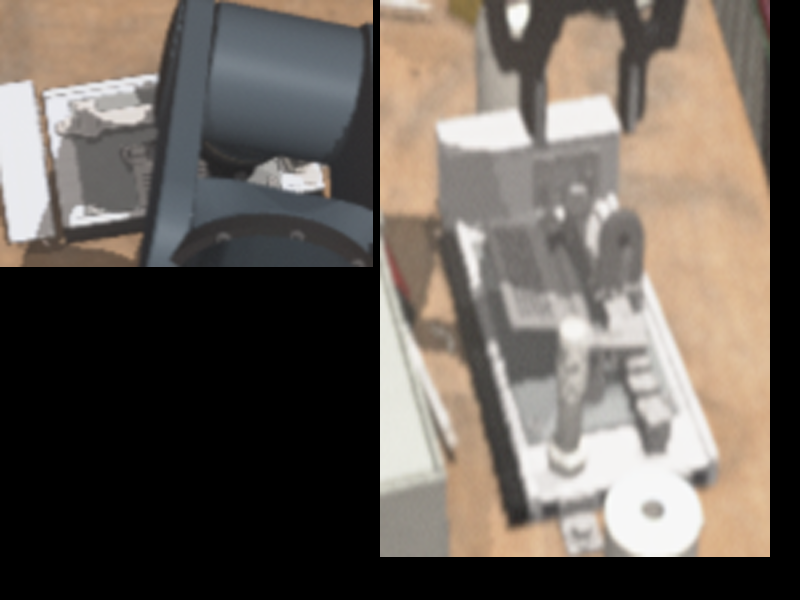

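The side view shows the open fingers above the bolt. The pad finger tip is at about (540,130) and the tab finger tip at about (630,130). The tab is at (620,250), and the tips sit at z ≈ 150 mm, which is 164 mm ahead of the TCP.

Emit:
servo_tool --rows '[[[-7,3,10],0,0.22],[[-7,3,40],0,0.22],[[-7,3,70],0,0.22],[[-7,3,80],0,0.22],[[-7,3,80],0,0.22]]'

```text
t: 3.4
tcp_pos: [0.4915, 0.0102, 0.2385]
tool_rot: [0.649, 0.761, -0.003, 0.001]
force: [-0.1, -0.9, 0.6]
finger_gap: 0.61
```

Run:
```python
from h import *
F=(.4927,.0464,np.radians(8.92))
s=sense();print(s["tcp_pos"],s["force"]);print(plan(F,-9.5,-34,.06,tip=.164))
```

```text
[0.49154782 0.01016893 0.23847034] [-0.13002267 -0.86900966  0.56283383]
(array([0.4886, 0.0113, 0.224 ]), array([ 1.7, -2.7, 14.5]), np.float64(0.16))
```

Emit:
servo_tool --rows '[[[1,-2,4],0,0.22],[[1,-2,8],0,0.22],[[1,-2,10],0,0.22],[[1,-2,10],0,0.22]]'

```text
t: 3.8
tcp_pos: [0.4895, 0.0108, 0.2288]
tool_rot: [0.649, 0.761, -0.003, 0.001]
force: [0.3, 0.9, 0.0]
finger_gap: 0.61
```

Emit:
servo_tool --rows '[[[0,0,2],0,0.22],[[0,0,3],0,0.22],[[0,0,3],0,0.22]]'

```text
t: 4.1
tcp_pos: [0.4894, 0.0108, 0.226]
tool_rot: [0.649, 0.761, -0.003, 0.001]
force: [-1.3, -0.1, 3.0]
finger_gap: 0.61
```

Emit:
servo_tool --rows '[[[0,0,2],0,0.22],[[0,0,3],0,0.22],[[0,0,3],0,0.22]]'

```text
t: 4.4
tcp_pos: [0.489, 0.0107, 0.2229]
tool_rot: [0.649, 0.761, -0.003, 0.001]
force: [-2.5, -1.7, 5.4]
finger_gap: 0.607
```

Emit:
servo_tool --rows '[[[0,0,2],0,0.22],[[0,0,3],0,0.22],[[0,0,3],0,0.22]]'

```text
t: 4.7
tcp_pos: [0.4889, 0.0107, 0.2201]
tool_rot: [0.649, 0.761, -0.003, 0.001]
force: [-2.7, -0.6, 7.3]
finger_gap: 0.609
```

Emit:
servo_tool --rows '[[[0,0,1],0,0.22],[[0,0,2],0,0.22],[[0,0,2],0,0.22]]'

```text
t: 5.0
tcp_pos: [0.4889, 0.0107, 0.2184]
tool_rot: [0.649, 0.761, -0.003, 0.001]
force: [-1.4, -1.0, 9.3]
finger_gap: 0.608
```

Run:
```python
from h import *
F=(.4927,.0464,np.radians(8.92));c,n=np.cos(F[2]),np.sin(F[2])
print(sense()["force"]);t=snapshot("side");print(sense()["force"],plan(F,-9.5,-34,.06,tip=.164))
def fr(W):
    W=W*1000;x,y=W[...,0]-F[0]*1e3,W[...,1]-F[1]*1e3;return c*x+n*y,-n*x+c*y,W[...,2]
for W in (np.load("side0.npz")["W"],cloud(t)):
    fx,fy,z=fr(W)
    for a,b in((-60,-54),(-54,-48),(-48,-42),(-42,-36),(-36,-30),(6,12),(12,18),(18,24)):
        m=(fx>a)&(fx<b)&((fy>-54)&(fy<-48)if a<0 else (fy>-69)&(fy<-59))&(z>36)&(z<75);print((a,b),m.sum(),np.round(np.percentile(z[m],[50,90]),1) if m.any() else "",end=" ")
    print()
cv2.imwrite("pics/s2.png",cv2.resize(t["image"][200:310,240:350],None,fx=5,fy=5,interpolation=2))
```

```text
[-1.39281537 -1.02874822  9.25965697]
[-1.82494148 -0.32022315  8.02471412] (array([0.4886, 0.0113, 0.224 ]), array([ 0.7, -0.2, -5.5]), np.float64(0.19))
(-60, -54) 7 [61.4 62.7] (-54, -48) 5 [60.9 61.2] (-48, -42) 7 [58.6 60.4] (-42, -36) 4 [58.3 59.3] (-36, -30) 5 [55.3 57.1] (6, 12) 11 [47.5 49.6] (12, 18) 14 [47.1 48.4] (18, 24) 9 [45.5 47.5] 
(-60, -54) 4 [45.2 46.2] (-54, -48) 7 [45.7 47.2] (-48, -42) 6 [47.1 48.1] (-42, -36) 8 [48.7 50.5] (-36, -30) 4 [49.8 50.1] (6, 12) 13 [57.2 58.5] (12, 18) 15 [56.6 59.6] (18, 24) 20 [57.9 60. ]
```

View pics/s2.png

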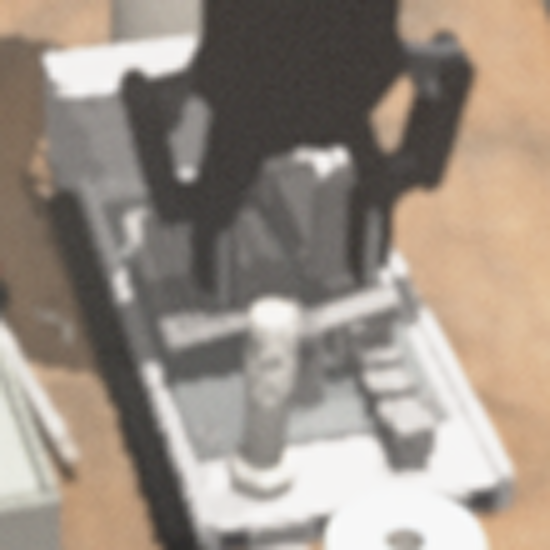

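The side view shows the pad pressed down (near edge about (205,330)), the tooth arm raised at (360,310), and the tab finger behind the tab with clear space. The catch angle is about 0.33-0.38, so I'll ease up 1.5 mm and push.

Emit:
servo_tool --rows '[[[0,0,-1],0,0.22],[[1,0,-1.5],0,0.22],[[4,0,-1.5],0,0.22],[[7,0,-1.5],0,0.22],[[10,0,-1.5],0,0.22],[[12,0,-1.5],0,0.22],[[12,0,-1.5],0,0.22]]'

```text
t: 5.75
tcp_pos: [0.4881, 0.0218, 0.2206]
tool_rot: [0.648, 0.762, -0.003, 0.003]
force: [-0.0, -5.7, 7.8]
finger_gap: 0.614
```

```bash
cat > look.py <<'E'
from h import *
import sys
F=(.4927,.0464,np.radians(8.92));c,n=np.cos(F[2]),np.sin(F[2])
t=snapshot("side");s=sense();print(s["force"].round(1),s["tcp_pos"].round(4),plan(F,-9.5,-34,.06,tip=.164))
W=cloud(t)*1000;x,y=W[...,0]-F[0]*1e3,W[...,1]-F[1]*1e3;fx,fy,z=c*x+n*y,-n*x+c*y,W[...,2]
for a,b in((-60,-54),(-54,-48),(-48,-42),(-42,-36),(-36,-30),(6,12),(12,18),(18,24)):
    m=(fx>a)&(fx<b)&((fy>-54)&(fy<-48)if a<0 else (fy>-69)&(fy<-59))&(z>36)&(z<75);print((a,b),m.sum(),np.round(np.percentile(z[m],[50,90]),1) if m.any() else "",end=" ")
im=t["image"];u=im.astype(int)
m=(fx>8)&(fx<40)&(fy>-30)&(fy<50)&(z>70)&(z<92)&(u.mean(2)>85)
print("\ntab",m.sum(),fx[m].mean(),np.percentile(fy[m],[10,50,90]))
m=(fx>13)&(fx<23)&(fy<-62-8)&(fy>-120)&(z>33)&(z<44);print("bar tail y min",np.percentile(fy[m],[2,5,10]) if m.any() else "")
cv2.imwrite(sys.argv[1],cv2.resize(im[200:310,240:350],None,fx=5,fy=5,interpolation=2))
E
python3 look.py pics/s3.png
```

```text
[-0.3 -5.1  7. ] [0.4881 0.0217 0.2206] (array([0.4886, 0.0113, 0.224 ]), array([-10.4,  -1.2,  -3.3]), np.float64(0.27))
(-60, -54) 9 [49.1 49.8] (-54, -48) 5 [49.9 50.4] (-48, -42) 6 [50.  51.4] (-42, -36) 8 [50.  51.4] (-36, -30) 7 [51.  52.4] (6, 12) 9 [54.7 56.2] (12, 18) 16 [55.3 57. ] (18, 24) 17 [55.3 57.5] 
tab 46 15.1269205118239 [-14.96590624 -11.86981576  -6.1085385 ]
bar tail y min [-119.38314787 -118.99181577 -118.27731896]
```

Emit:
servo_tool --rows '[[[4,0,0.5],0,0.22],[[8,0,0.5],0,0.22],[[12,0,0.5],0,0.22],[[16,0,0.5],0,0.22],[[20,0,0.5],0,0.22],[[24,0,0.5],0,0.22],[[28,0,0.5],0,0.22],[[28,0,0.5],0,0.22]]'

```text
t: 6.6
tcp_pos: [0.4846, 0.0487, 0.2206]
tool_rot: [0.647, 0.762, -0.003, 0.005]
force: [-0.8, -5.5, 8.6]
finger_gap: 0.618
```

```bash
python3 look.py pics/s4.png
```

```text
[ 0.5 -4.5  9.6] [0.4846 0.0487 0.2206] (array([0.4886, 0.0113, 0.224 ]), array([-37.6,  -2.1,  -3. ]), np.float64(0.37))
(-60, -54) 7 [49.2 50.6] (-54, -48) 5 [48.8 49.3] (-48, -42) 7 [49.6 50.6] (-42, -36) 5 [50.4 50.9] (-36, -30) 6 [51.2 52.5] (6, 12) 17 [54.2 56.4] (12, 18) 24 [49.6 57.1] (18, 24) 20 [49.4 57.8] 
tab 79 18.673114734054764 [-8.39788789 13.48933098 20.50058039]
bar tail y min [-94.71449156 -94.71057166 -93.59766387]
```

View pics/s4.png

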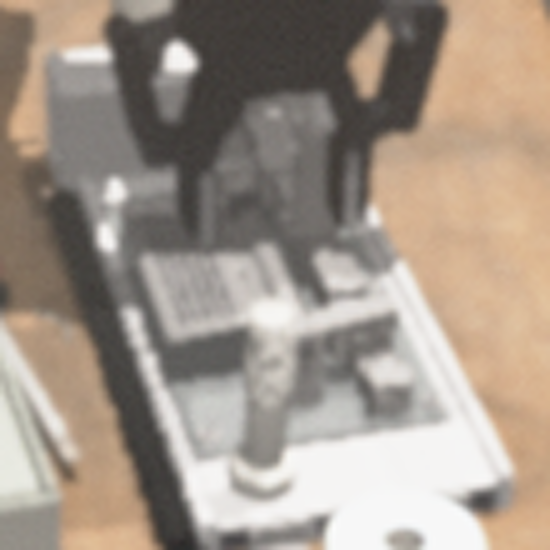

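The view shows the bolt well along, with its tail now at (385,385), the catch still down, and the fingers near (195,230) and (350,210). I'll continue to the end stop.

Emit:
servo_tool --rows '[[[3,0,0.3],0,0.22],[[6,0,0.3],0,0.22],[[7,0,0.3],0,0.22],[[7,0,0.3],0,0.22]]'

```text
t: 7.05
tcp_pos: [0.4841, 0.0548, 0.2208]
tool_rot: [0.647, 0.763, -0.003, 0.006]
force: [-0.8, -6.0, 8.4]
finger_gap: 0.609
```

Emit:
servo_tool --rows '[[[2,0,0.3],0,0.22],[[3,0,0.3],0,0.22],[[3,0,0.3],0,0.22]]'

```text
t: 7.35
tcp_pos: [0.484, 0.0568, 0.221]
tool_rot: [0.646, 0.763, -0.003, 0.007]
force: [-2.1, -6.5, 7.5]
finger_gap: 0.604
```

```bash
python3 look.py pics/s5.png
python3 - <<'E'
from h import *
F=(.4927,.0464,np.radians(8.92));c,n=np.cos(F[2]),np.sin(F[2])
W=np.load("side0.npz")["W"]*1000;x,y=W[...,0]-F[0]*1e3,W[...,1]-F[1]*1e3;fx,fy,z=c*x+n*y,-n*x+c*y,W[...,2]
m=(fx>13)&(fx<23)&(fy<-70)&(fy>-135)&(z>33)&(z<44);print(np.percentile(fy[m],[2,5,10]))
E
```

```text
[-2.  -6.7  8.6] [0.484  0.0568 0.221 ] (array([0.4886, 0.0113, 0.224 ]), array([-45.6,  -3. ,  -2.3]), np.float64(0.55))
(-60, -54) 5 [50.1 50.9] (-54, -48) 5 [51.4 51.9] (-48, -42) 4 [49.8 50.1] (-42, -36) 7 [50.8 52.6] (-36, -30) 6 [50.5 51.9] (6, 12) 9 [54.7 55.8] (12, 18) 17 [53.3 56. ] (18, 24) 16 [56.2 57.5] 
tab 83 19.725263996066637 [-1.4886423  20.73909263 25.87684735]
bar tail y min [-86.2656184  -86.07941658 -85.72622473]
[-122.3496083  -120.82444795 -119.39250151]
```

Emit:
servo_tool --rows '[[[2,0,0.8],0,0.22],[[3,0,0.8],0,0.22],[[3,0,0.8],0,0.22]]'

```text
t: 7.7
tcp_pos: [0.4839, 0.0588, 0.2208]
tool_rot: [0.646, 0.764, -0.003, 0.008]
force: [-2.2, -7.2, 8.1]
finger_gap: 0.607
```

Emit:
servo_tool --rows '[[[2,0,0.5],0,0.22],[[2,0,0.5],0,0.22]]'

```text
t: 7.9
tcp_pos: [0.4839, 0.0597, 0.2208]
tool_rot: [0.645, 0.764, -0.004, 0.009]
force: [-1.1, -6.8, 9.0]
finger_gap: 0.611
```

```bash
python3 look.py pics/s6.png
```

```text
[-1.8 -7.7  8.4] [0.4839 0.0597 0.2208] (array([0.4886, 0.0113, 0.224 ]), array([-48.5,  -3.5,  -2.3]), np.float64(0.77))
(-60, -54) 4 [48.4 49. ] (-54, -48) 5 [50.  51.1] (-48, -42) 6 [49.8 50.5] (-42, -36) 5 [51.1 51.6] (-36, -30) 6 [50.9 52.7] (6, 12) 9 [55.9 56.6] (12, 18) 18 [52.9 57.6] (18, 24) 12 [56.2 57.3] 
tab 94 20.33956545803144 [ 1.80009102 22.37311123 29.33998968]
bar tail y min [-84.15506096 -83.51566315 -83.44799689]
```

Emit:
servo_tool --rows '[[[2,0,0.4],0,0.22],[[3,0,0.4],0,0.22],[[3,0,0.4],0,0.22]]'

```text
t: 8.25
tcp_pos: [0.4838, 0.0609, 0.2209]
tool_rot: [0.644, 0.765, -0.005, 0.01]
force: [-3.2, -13.6, 8.9]
finger_gap: 0.609
```

Emit:
servo_tool --rows '[[[2,0,0.4],0,0.22],[[3,0,0.4],0,0.22],[[3,0,0.4],0,0.22]]'

```text
t: 8.55
tcp_pos: [0.4837, 0.0615, 0.2209]
tool_rot: [0.644, 0.765, -0.006, 0.011]
force: [-1.9, -16.6, 8.7]
finger_gap: 0.61
```

```bash
python3 look.py pics/s7.png
```

```text
[ -2.9 -16.1   8.1] [0.4837 0.0615 0.2209] (array([0.4886, 0.0113, 0.224 ]), array([-50.3,  -3.8,  -1.8]), np.float64(0.91))
(-60, -54) 8 [48.4 50.1] (-54, -48) 5 [49.9 50.5] (-48, -42) 5 [49.7 50.7] (-42, -36) 5 [50.3 51.6] (-36, -30) 5 [51.1 52.5] (6, 12) 10 [54.8 56.1] (12, 18) 10 [52.4 57.8] (18, 24) 18 [55.4 57.4] 
tab 91 20.776594537833663 [ 2.64613135 23.5339536  29.4428352 ]
bar tail y min [-83.15572232 -83.10668713 -82.99798196]
```

The push force rose to 16 N with no further travel, so the bolt is at its end stop. I'll back off the tab slightly, then lift.

Emit:
servo_tool --rows '[[[-4,0,0.4],0,0.22],[[-6,0,-8],0,0.22],[[-6,0,-30],0,0.22],[[-6,0,-65],0,0.22],[[-6,0,-65],0,-1],[[-6,0,-65],0,-1]]'

```text
t: 9.2
tcp_pos: [0.4845, 0.0572, 0.2866]
tool_rot: [0.644, 0.765, -0.005, 0.012]
force: [-0.5, -0.1, -0.3]
finger_gap: 0.28
```

```bash
python3 look.py pics/s8.png;python3 - <<'E'
from h import *
F=(.4927,.0464,np.radians(8.92));c,n=np.cos(F[2]),np.sin(F[2]);print(sense()["tool_rot"],sense()["finger_gap"]);print(plan(F,24,60,.115))
E
```

```text
[-0.1  0.6 -1.4] [0.4841 0.0572 0.2858] (array([0.4886, 0.0113, 0.224 ]), array([-44.4,  -3.7,  62.9]), np.float64(0.92))
(-60, -54) 7 [61.  61.9] (-54, -48) 7 [59.8 61.1] (-48, -42) 5 [58.7 59.1] (-42, -36) 6 [57.4 58.8] (-36, -30) 7 [56.2 57. ] (6, 12) 9 [47.7 49.5] (12, 18) 14 [47.2 48.3] (18, 24) 12 [45.2 47.2] 
tab 104 21.758609994921695 [22.88357544 24.83856171 30.72007439]
bar tail y min [-84.12589971 -83.6084449  -82.3335924 ]
[ 0.64383746  0.76505215 -0.00606961  0.01147626] 0.1911523463751031
(array([0.5071, 0.1094, 0.2884]), array([47.4, 31.6, -3.6]), np.float64(0.92))
```

View pics/s8.png

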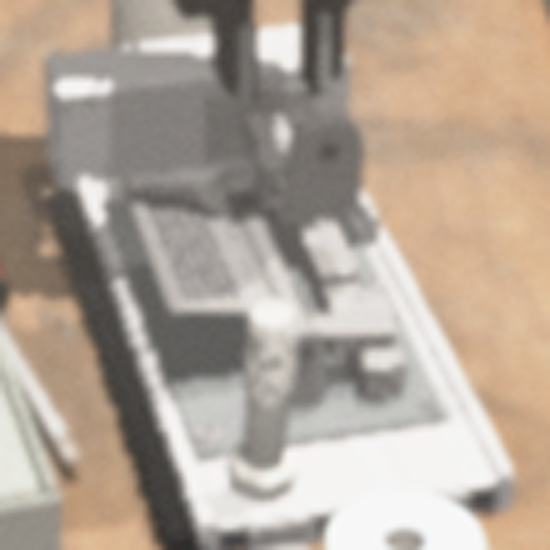

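The catch is fully up (its profile matches the start), and the tab stands at (320,160), centre y ≈ 29. The closing fingers are above it. Now I'll go to the tab's far side.

Emit:
servo_tool --rows '[[[20,15,-5],1,-1],[[43,31,-5],1,-1],[[43,31,-5],1,-1],[[43,31,5],1,-1],[[43,31,5],1,-1]]'

```text
t: 9.75
tcp_pos: [0.506, 0.1043, 0.2777]
tool_rot: [0.651, 0.759, -0.008, 0.01]
force: [-0.4, -0.2, 0.7]
finger_gap: -0.002
```

```bash
python3 look.py pics/s9.png;python3 - <<'E'
from h import *
F=(.4927,.0464,np.radians(8.92));print(sense()["tool_rot"],sense()["finger_gap"]);print(plan(F,24,56,.060))
E
```

```text
[-0.6 -0.8  0.1] [0.5063 0.1041 0.2782] (array([0.4886, 0.0113, 0.224 ]), array([-87.6, -31.7,  56.4]), np.float64(-0.12))
(-60, -54) 7 [61.4 62.6] (-54, -48) 5 [60.4 61.5] (-48, -42) 5 [59.3 61.1] (-42, -36) 4 [57.5 57.9] (-36, -30) 6 [56.6 57.3] (6, 12) 13 [48.  49.5] (12, 18) 12 [47.7 48.9] (18, 24) 15 [45.4 47.6] 
tab 98 21.72421822342523 [22.93298497 25.08705191 31.06993281]
bar tail y min [-83.63515154 -83.32780888 -82.67538607]
[ 0.65072893  0.75920909 -0.00748917  0.00986574] 0.0003703017271217875
(array([0.5077, 0.1054, 0.2334]), array([ 2.2,  1.6, 44.8]), np.float64(-0.12))
```

View pics/s9.png

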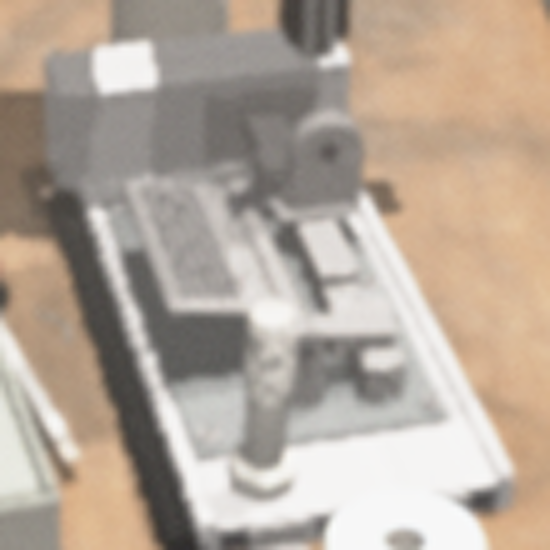

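The shut fingers are at (315,25), clear beyond the tab at (325,155). I'll descend behind it.

Emit:
servo_tool --rows '[[[6,2,0],0,-1],[[7,2,15],0,-1],[[7,2,30],0,-1],[[7,2,42],0,-1],[[7,2,42],0,-1]]'

```text
t: 10.3
tcp_pos: [0.5068, 0.1101, 0.2347]
tool_rot: [0.651, 0.759, -0.009, 0.009]
force: [-0.7, 0.2, 0.1]
finger_gap: 0.001
```

Emit:
servo_tool --rows '[[[-2,0,0],0,-1],[[-4,0,0],0,-1],[[-6,0,0],0,-1],[[-8,0,0],0,-1],[[-8,0,0],0,-1]]'

```text
t: 10.8
tcp_pos: [0.5082, 0.1019, 0.2352]
tool_rot: [0.651, 0.759, -0.008, 0.009]
force: [0.5, 0.0, -0.2]
finger_gap: 0.001
```

Emit:
servo_tool --rows '[[[-2,0,0],0,-1],[[-4,0,0],0,-1],[[-4,0,0],0,-1]]'

```text
t: 11.1
tcp_pos: [0.5089, 0.0978, 0.2354]
tool_rot: [0.651, 0.759, -0.008, 0.009]
force: [0.2, -0.6, 0.0]
finger_gap: 0.004
```

Emit:
servo_tool --rows '[[[-2,0,0],0,-1],[[-3,0,0],0,-1],[[-3,0,0],0,-1]]'

```text
t: 11.4
tcp_pos: [0.5093, 0.0948, 0.2354]
tool_rot: [0.651, 0.759, -0.008, 0.009]
force: [-0.2, 1.8, -0.8]
finger_gap: -0.001
```

Emit:
servo_tool --rows '[[[-2,0,0],0,-1],[[-3,0,0],0,-1],[[-3,0,0],0,-1]]'

```text
t: 11.7
tcp_pos: [0.5096, 0.0928, 0.2355]
tool_rot: [0.652, 0.758, -0.007, 0.008]
force: [0.3, 8.1, -0.0]
finger_gap: 0.004
```

Emit:
servo_tool --rows '[[[-2,0,0],0,-1],[[-2,0,0],0,-1]]'

```text
t: 11.9
tcp_pos: [0.5096, 0.0922, 0.2355]
tool_rot: [0.653, 0.758, -0.006, 0.007]
force: [-0.8, 11.2, 0.8]
finger_gap: -0.0
```

Emit:
servo_tool --rows '[[[0,0,0],0,-1],[[0,0,0],0,-1]]'

```text
t: 12.1
tcp_pos: [0.5096, 0.0924, 0.2355]
tool_rot: [0.653, 0.758, -0.006, 0.007]
force: [1.0, 3.0, -0.6]
finger_gap: -0.003
```

```bash
python3 look.py pics/s10.png
```

```text
[-1.1  4.3 -0.5] [0.5096 0.0924 0.2355] (array([0.4886, 0.0113, 0.224 ]), array([-76.8, -32.8,  12.9]), np.float64(-0.41))
(-60, -54) 4 [60.6 61.5] (-54, -48) 4 [60.5 61.4] (-48, -42) 3 [59.3 59.4] (-42, -36) 5 [57.5 58.4] (-36, -30) 5 [55.  56.8] (6, 12) 13 [47.7 48.7] (12, 18) 17 [45.9 48. ] (18, 24) 12 [46.1 47.3] 
tab 138 22.43283409261162 [18.38723339 21.75615192 33.96146253]
bar tail y min [-88.12035839 -87.84479432 -87.21784343]
```

The tail moved back about 4.5 mm and stopped, and the catch stayed up. I'll repeat a firm push to be sure, then retreat.

Emit:
servo_tool --rows '[[[-2,0,0],0,-1],[[-4,0,0],0,-1],[[-4,0,0],0,-1]]'

```text
t: 12.45
tcp_pos: [0.5097, 0.0908, 0.2356]
tool_rot: [0.654, 0.756, -0.004, 0.005]
force: [0.5, 17.5, 0.4]
finger_gap: -0.005
```

```bash
python3 look.py pics/s11.png
```

```text
[-0.1 17.8  0.1] [0.5097 0.0909 0.2356] (array([0.4886, 0.0113, 0.224 ]), array([-75.5, -32.4,  12.6]), np.float64(-0.61))
(-60, -54) 5 [60.6 62.7] (-54, -48) 6 [59.9 61.1] (-48, -42) 7 [58.3 59.6] (-42, -36) 5 [58.1 58.7] (-36, -30) 4 [55.3 56.1] (6, 12) 14 [47.7 48.8] (12, 18) 11 [46.9 47.7] (18, 24) 14 [45.8 47. ] 
tab 141 22.39443319001317 [18.17584447 21.59252339 33.07137467]
bar tail y min [-90.34594584 -89.95735722 -88.97269418]
```

Emit:
servo_tool --rows '[[[4,0,0],0,-1],[[10,0,0],0,-1],[[12,0,-10],0,-1],[[12,0,-50],0,-1],[[12,0,-100],0,-1],[[12,0,-100],0,-1],[[12,0,-100],0,-1]]'

```text
t: 13.2
tcp_pos: [0.508, 0.1036, 0.3374]
tool_rot: [0.654, 0.756, -0.003, 0.007]
force: [-1.0, -0.2, -0.7]
finger_gap: -0.004
```

```bash
python3 look.py pics/s12.png
```

```text
[-0.4 -0.4 -0.1] [0.5074 0.1037 0.336 ] (array([0.4886, 0.0113, 0.224 ]), array([-87.1, -32.1, 113.2]), np.float64(-0.62))
(-60, -54) 6 [60.9 61.9] (-54, -48) 5 [60.6 61.1] (-48, -42) 5 [58.8 59.5] (-42, -36) 6 [57.4 58.7] (-36, -30) 6 [56.3 57.5] (6, 12) 13 [48.1 49.8] (12, 18) 14 [47.1 47.9] (18, 24) 14 [45.4 47.8] 
tab 98 21.88651325418321 [17.90672738 19.83722426 26.05563132]
bar tail y min [-88.95366137 -88.25521467 -87.67997646]
```

View pics/s12.png

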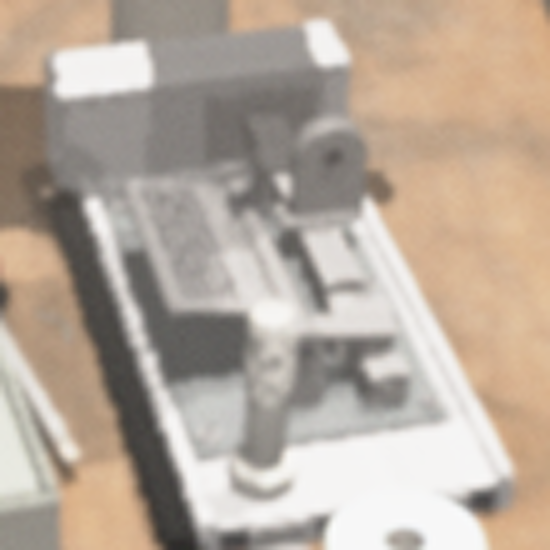

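The tab at (330,165) moved back by the 5 mm of play only. The catch is up, the M16 bolt at (265,390) is unmoved, and the gripper is clear.

```bash
python3 -c "from h import *; print(sign_off())"
```

```text
the job is handed in; nothing more can be done
None
```

The bolt is locked in its home notch with the catch up, and I handed the job in at about 13 s of robot time; no verdict was reported.

- **Pushing it home:** One fingertip held the catch down at about 0.25–0.3 rad, estimated from depth images. The other pushed the tab until the force rose to about 16 N with no more travel, which I took as the end stop. Then I lifted both fingertips off, and the catch came fully up, with its depth profile matching the start.
- **Proving the lock:** With the fingers shut, I pushed the tab back twice, reading about 11 N and then 17.5 N. The second push was firmer than the 10 N you asked for. The tab moved back 5 mm, which is the stated play, and held there with the catch up.
- **Last checks:** The final side view shows the catch up, the tab about 5 mm short of its end stop (travel about 37 mm) and the gripper clear with near-zero force. The M16 bolt looks unmoved; I did not measure the other bystanders, but the arm never went near them.
- **Disagreement:** The bar-tail position read up to 7 mm of backward movement during the second push, about 5 mm once released. The tab measurement stayed at 5 mm, so I treated the tail reading as noise.

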